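# Slide the holed cover plate out over the ledge's end

## Task

Two thin aluminium cover plates lie flat in the lanes of the low grey ledge. Without picking it up, slowly push the one with the round hole along its lane until the whole hole hangs clear past the ledge's open end, so that the next person can take it by its edge, but leave well over half of the plate's length on the ledge. Leave the plain plate and everything else where they are.

Things in the scene. Friction and masses are not known exactly. Their poses are not given: they have to be found in the camera images.
- ledge: fixed grey ledge, 360 x 172 mm, flat top (lanes' floor) 50 mm above the bench. Origin on the bench under its centre; x along the lanes to the open end (x = +180 mm), y across, z up. Ribs 6 mm wide, 8 mm high on the top at y = -83, 0, +83 mm make two lanes 77 mm wide, centred at y = -41.5 and +41.5 mm; a wall 6 mm thick, 14 mm high closes them at x = -180 mm
- ledge_open_end (a point): middle of the top edge of the ledge's open end, at the height of the lanes' floor, where the lanes end in a free drop of 50 mm to the bench; same axes as the ledge
- plate: loose flat aluminium plate 160 x 70 x 6 mm, about 0.18 kg, with one 20 mm round through hole; it lies in one of the two lanes. Origin at the centre of its underside; x along its length towards the holed end (which faces the ledge's open end), z up. The hole's centre is at x = +58 mm, its rim nearest the plate's middle at x = +48 mm
- plate_tail (a point): middle of the plate's plain short end face (the one away from the hole), half-way up its 6 mm thickness; 80 mm behind the plate's origin. There are at least 70 mm of free lane behind it
- plain_plate: the other plate, same size and metal but with no hole, in the other lane; origin at the centre of its underside. To be left alone
- vial: small glass jar with a black cap, 28 mm across, 42 mm high, standing in one lane by the closed end; origin at the centre of its underside. To be left alone
- weight: small steel knobbed weight, 28 mm across, 36 mm high, standing in the other lane by the closed end; origin at the centre of its underside. To be left alone
- beaker: open glass beaker, 60 mm across, 75 mm high, on the bench beside the ledge, on the side away from the robot; origin at the centre of its underside. To be left alone
- screwdriver: screwdriver 160 mm long lying on the bench beside the ledge, on the side away from the robot. To be left alone
- bottle: amber bottle 60 mm across, 110 mm high, on the bench left of the ledge; origin at the centre of its underside. To be left alone
- collar: steel ring 50 mm across, 14 mm high, lying on the bench left of the ledge. To be left alone
There are look-alikes about, which are no part of the job. Leave any turquoise look-alike of the plate alone.

How it is judged (in metres and radians):
At the end, for the whole second after the job is handed in: the holed plate lies flat and at rest in its lane, along it to within 0.12 rad, its holed end 32 to 68 mm past the ledge's open end, so that the whole hole is clear and more than 92 mm of its 160 mm length is still on the ledge (x of plate in the frame of ledge between 0.132 and 0.168 m and z of plate in the frame of ledge between 0.047 and 0.053 m and angle between the x axis of plate and the x axis of ledge, either way round below 0.12 rad and linear speed of plate below 0.01 m/s); the robot touches nothing.
It fails at once if the holed plate is lifted (its underside's centre more than 10 mm above the lane's floor) or carried (z of plate in the frame of ledge above 0.06 m).
It fails at once if the holed plate tips by more than 0.15 rad or falls off (angle between plate's own z axis and vertical above 0.15 rad or z of plate in the frame of ledge below 0.04 m).
It fails at once if the holed plate is shot along, faster than 0.35 m/s (linear speed of plate above 0.35 m/s).
It fails at once if the plain plate is moved by more than 12 mm (distance of plain_plate from where it was at the start of the episode above 0.012 m).
It fails at once if the vial or the weight is moved by more than 15 mm, or another thing on the bench by more than 20 mm (distance of any of vial, weight from where it was at the start of the episode above 0.015 m or distance of any of beaker, screwdriver, bottle, collar from where it was at the start of the episode above 0.02 m).
It also fails if it takes over 32 s, if anything falls off the work surface, if the arm or the gripper's body presses on something with over 40 N, if the wrist force passes 120 N, or if a joint passes its speed limit or range.

## Robot

A 6-joint arm with a two-finger parallel gripper is mounted at the origin on the work surface. World frame = base frame: x ahead of the robot, y to its left, z up, the work surface at z = 0. Lengths are in mm, angles in rad, forces in N, time in s.
With the tool pointing down it reaches from about 275 to 750 mm from the base axis. Payload 10.2 kg.
Tool frame: the origin (TCP) lies midway between the tips of the shut fingers; the grasp point (between the pads) lies ctrl.tcp_to_grasp behind it (ctrl.tcp_to_grasp is the distance from the TCP to the grasp point, in mm); z points along the fingers, x is the direction in which the jaws open and shut, and the axes are right-handed (so a half turn about z gives the same grasp; the last joint's range is limited). The gripper opens to 85 mm and grips with 20 to 120 N. Pads are 22 mm wide; open, the fingers measure 114 mm over their backs; the gripper's body (76 mm by 85 mm) begins 54 mm behind the grasp point. The pads swing forward as they close: fully open they stand 13 mm farther back than shut.
Start: joints at [0.893, 0.313, 1.498, -0, 1.331, -0.223], TCP at [230.636, 471.633, 231.294] pointing down, gripper open.
Joint ranges: [-2.94, 2.94], [-0.97, 2.17], [0.19, 2.56], [-1.23, 4.37], [0.02, 3.11], [-2.88, 2.88]. Speed limits (rad/s): [2.39, 2.39, 3.01, 3.14, 3.14, 3.14].

## Interface

Orientations are given as a unit quaternion [w, x, y, z].
In Python, from rig import ctrl gives the robot as it stands.
- The arm moves only by the tool send_rows, never from a script. Its argument "series" is a list that holds one entry, the list of rows, each a list of 5 numbers: the shift along the tool's x, y, z in m, then the turn about the tool's z in rad, then the closure, from 0 (fully open) to 1 (shut). A call has 1 to 10 rows; each row shifts and turns the commanded pose from where the row before left it, along the tool's axes as they then stand; what a row does not reach is not made up. A row lasts 1/10 s, in which the tool goes at most 50 mm and 8.59 degrees, less where a joint would pass 70% of its speed; a pose out of reach is approached as far as the arm can. A call with a gripper value outside its range is refused whole. The fingers move at their own pace and stop on an object; "force" is the grip in N (left out, the last holds). Time passes only in rows, so rows that do not move let the fingers close. It gives the time, the measured TCP pose, the force and the opening at its end, in the units of the state.
- ctrl.sense(): the state, without advancing time (a new reading comes with each control period).
- ctrl.capture(name): name is "side" or "top"; returns the picture (400x640x3 uint8, blue, green, red); there is no depth.
- ctrl.camera_model(name): a dict with "fovy" (degrees; the focal length in pixels is half the picture's height over the tangent of half this angle, whatever the lens; pixels are square), "cx", "cy" (the principal point, pixels), "rvec" (rotation vector, rad) and "tvec" (3), from world to camera coordinates, as OpenCV has them. Camera axes: x right, y down, z forward; pixel columns grow to the right and rows downward; lengths in mm; the calibration is good to about 2 mm. A picture is of the moment at which its call begins. camera_model takes no time and is no camera call.
- ctrl.finish_job(): hands the job in, once; it reports no verdict.
Trained networks look in the newest picture that a camera, given by its name, has taken for a name from the list of things; names that differ only in an ending like _2 or _b are one class to them, and where a whole thing is asked for, a point or a joint stands for the part that bears it (a point fixed in the world has none). Each returns a list of dicts, best first, with "p" (0 to 1); they miss things now and then, are a little off and sometimes report something else, mostly with a low value. They report only what shows in the picture. A call takes as long as a camera call. They do not tell look-alikes from the thing itself.
- ctrl.recognise(camera, label): "box" ([left, top, right, bottom] in pixels, round what is visible of it).
The state is a dict: "time_s": time; "joints": joint angles; "dq": joint speeds; "tau": joint torques, N m; "eef_pos": TCP position; "ee_rot": TCP orientation; "force": force on the tool from outside, world axes, zero at the start; "wrist_torque": the same for the moment, N m; "grip_width": opening from 0.0 (shut) to 1.0 (fully open).
Only numpy, scipy, OpenCV 4.12 (cv2) and the standard library are available. Lean on these libraries where they do the work, as an engineer would, in place of code of your own. Each camera call takes 0.05 s, during which the arm holds its last target. There are 200 camera calls.

## Working session

There is one attempt and no reset: what is moved stays moved. The work goes in short steps, Python scripts to look and compute and a tool call to move; the robot and the scene stay as the last step left them, time stands still between calls to the robot, and variables do not carry over. Pictures are saved under pics/ and viewed, on a budget of 10 in all, crops included, one or two more only if the job needs it, and the job is handed in when it is done.

Besides the shell and the picture viewer there is one more tool, called after ">>>" by a JSON object that holds its "method" and its "body", one argument or row to a line. send_rows: Moves the arm, as the interface text tells. Its arguments: {"type":"object","properties":{"series":{"type":"array"},"force":{"type":"number"}},"required":["series"]}

```bash
mkdir -p pics
cat > h.py <<'E'
import numpy as np, cv2
from rig import ctrl
def cam(n):
    m=ctrl.camera_model(n); f=200/np.tan(np.radians(m["fovy"])/2)
    K=np.array([[f,0,m["cx"]],[0,f,m["cy"]],[0,0,1.]]); R=cv2.Rodrigues(np.array(m["rvec"],float))[0]
    return K,R,np.array(m["tvec"],float).ravel()
def px2w(n,uv,z):
    K,R,t=cam(n); uv=np.atleast_2d(np.array(uv,float)); c=-R.T@t
    d=(R.T@np.linalg.inv(K)@np.c_[uv,np.ones(len(uv))].T).T
    return c+d*((z-c[2])/d[:,2])[:,None]
def w2px(n,P):
    K,R,t=cam(n); p=(R@np.atleast_2d(np.array(P,float)).T).T+t; p=p@K.T
    return p[:,:2]/p[:,2:]
E
python3 - <<'E'
from h import *
for n in("top","side"):
    im=ctrl.capture(n); cv2.imwrite(f"pics/{n}0.png",im)
    print(n,ctrl.camera_model(n))
    for l in ("ledge","plate","plain_plate","vial","weight"):
        print(l,[(np.round(d["box"]).tolist(),round(d["p"],2)) for d in ctrl.recognise(n,l)])
print(ctrl.sense(),ctrl.tcp_to_grasp)
E
```

```text
top {'fovy': 46.13870815323531, 'cx': 313.4719389505561, 'cy': 197.41290999001453, 'rvec': array([ 2.21100634, -2.18635281,  0.05858149]), 'tvec': array([ 114.66034035,  562.15578092, 1049.32559291])}
ledge [([322.0, 134.0, 492.0, 226.0], 0.93), ([345.0, 92.0, 372.0, 131.0], 0.34)]
plate [([312.0, 261.0, 389.0, 305.0], 0.62), ([336.0, 176.0, 410.0, 214.0], 0.61)]
plain_plate [([357.0, 142.0, 433.0, 183.0], 0.95)]
vial [([472.0, 160.0, 484.0, 176.0], 0.64), ([470.0, 199.0, 484.0, 213.0], 0.54)]
weight [([470.0, 160.0, 487.0, 176.0], 0.69)]
side {'fovy': 47.86116098620521, 'cx': 315.35869432865843, 'cy': 203.3993590827293, 'rvec': array([ 2.35434176, -0.47162274,  0.17312257]), 'tvec': array([-475.34623084,  308.68172271,  897.04544705])}
ledge [([303.0, 208.0, 444.0, 368.0], 0.74)]
plate [([236.0, 254.0, 272.0, 318.0], 0.93), ([313.0, 227.0, 362.0, 292.0], 0.86), ([301.0, 161.0, 331.0, 206.0], 0.78)]
plain_plate [([353.0, 232.0, 410.0, 299.0], 0.85)]
vial [([364.0, 333.0, 384.0, 358.0], 0.63)]
weight [([404.0, 320.0, 422.0, 339.0], 0.7)]
{'time_s': 0.6, 'joints': array([ 8.92601499e-01,  3.12893177e-01,  1.49773898e+00,  9.57821220e-06,
        1.33095957e+00, -2.23371309e-01]), 'dq': array([ 3.53903525e-04, -7.26637883e-06,  2.03379963e-05,  9.65637282e-04,
       -1.05599455e-03, -8.27800865e-04]), 'tau': array([-9.84024518e-04, -4.12039983e+01, -2.59832025e+01, -2.40510526e-04,
        7.41891363e-04,  2.08222372e-05]), 'eef_pos': array([230.63066711, 471.63129981, 231.28298021]), 'ee_rot': array([-4.54597306e-06,  8.48323589e-01,  5.29478128e-01, -1.09068818e-06]), 'force': array([-0.29341781,  0.57189879, -1.11792953]), 'wrist_torque': array([-0.0126608 ,  0.02951664,  0.0590016 ]), 'grip_width': 0.9988655782708392} 18.700000000000003
```

View pics/top0.png

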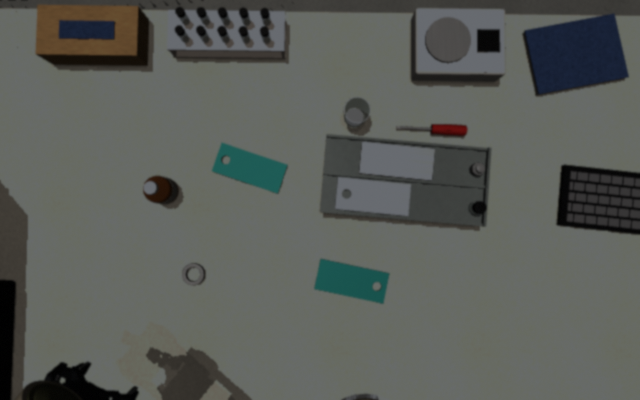

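View pics/side0.png

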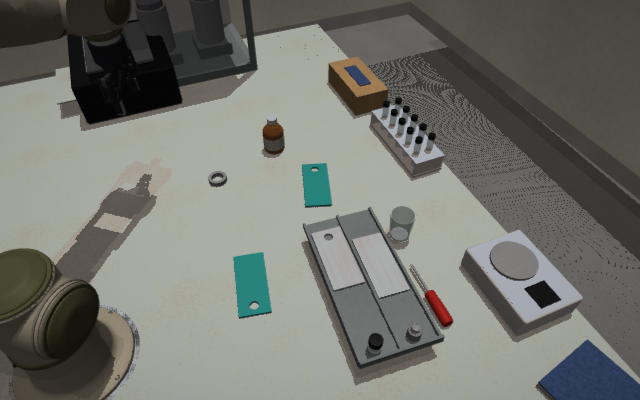

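Top view: the ledge spans about (322–490, 135–226) with its open end at the left. The holed plate is in the near lane (336–410, 178–215, hole at 347,194) and the vial stands behind it at (479,208). The plain plate is in the far lane. The side view agrees. Next I'll measure poses.

Run:
```python
from h import *
im=cv2.imread("pics/top0.png"); roi=np.zeros(im.shape[:2],np.uint8); roi[130:232,315:500]=1
g=im.min(2); hsv=cv2.cvtColor(im,cv2.COLOR_BGR2HSV)
print(im[200,380],im[160,400],im[150,340],im[200,440],im[240,440],im[140,310])
def rect(n,mask,z):
    c=max(cv2.findContours(mask,0,2)[0],key=cv2.contourArea)
    w=px2w(n,c[:,0,:],z)[:,:2].astype(np.float32)
    r=cv2.minAreaRect(w); b=cv2.boxPoints(r); print(n,np.round(r[0],1),np.round(r[1],1),round(r[2],2)); return b
for n,box in(("top",(333,172,415,220)),("top",(354,138,438,183)),("side",(308,224,366,294)),("side",(350,228,412,300))):
    im=cv2.imread(f"pics/{n}0.png"); l,t,r,b=box; g=im.min(2)
    sub=g[t:b,l:r]; th,_=cv2.threshold(sub,0,255,cv2.THRESH_OTSU)
    m=np.zeros_like(g); m[t:b,l:r]=(sub>th)*255
    rect(n,m,56)
# ledge pose by outer corners clicked roughly for z=50
print(np.round(px2w("top",[[326,136],[490,147],[485,226],[321,214],[347,194]],[56]),1))
print(np.round(px2w("side",[[304,225],[372,209],[440,335],[360,361],[328,237]],56),1))
v=cv2.resize(cv2.imread("pics/top0.png")[125:235,312:500],None,fx=4.2,fy=4.2,interpolation=cv2.INTER_CUBIC)
cv2.imwrite("pics/crop.png",cv2.convertScaleAbs(v,alpha=1.7))
```

```text
[112 107 103] [112 107 104] [67 70 67] [62 64 61] [104 106 103] [102 107 103]
top [563.2  -7.6] [160.1  69.6] 85.04
top [641.6 -59.5] [159.2  69. ] 84.93
side [562.3  -8.1] [159.6  69.4] 85.14
side [640.5 -60.8] [158.5  69.2] 84.85
[[ 693.5   95.2   56. ]
 [ 673.6 -263.9   56. ]
 [ 500.9 -251.7   56. ]
 [ 522.9  104.4   56. ]
 [ 567.    48.3   56. ]]
[[ 528.4  102.3   56. ]
 [ 698.1   85.4   56. ]
 [ 668.  -255.5   56. ]
 [ 503.7 -242.5   56. ]
 [ 565.9   47.7   56. ]]
```

View pics/crop.png

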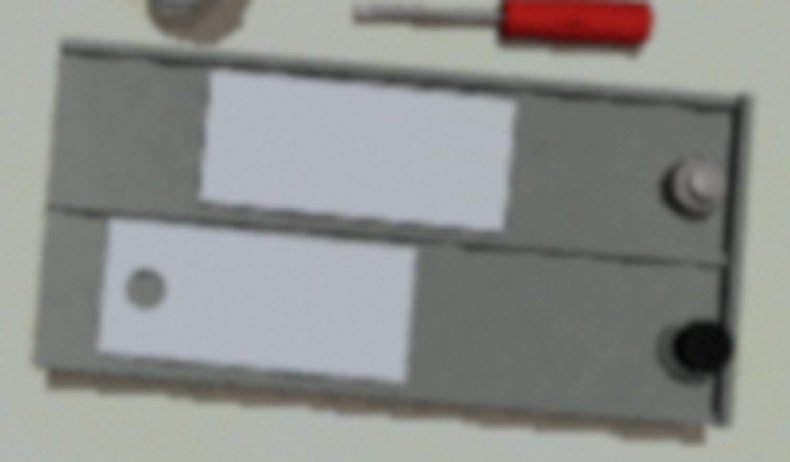

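Run:
```python
from h import *
a=np.radians(85.0);u=np.array([np.cos(a),np.sin(a)]);n=np.array([-u[1],u[0]])
P=np.array([562.8,-7.8])
f=lambda c:np.array(c)/4.2+[312,125]
for name,c,z in(("open near lane",[[42,288]],50),("open far lane",[[56,120]],50),("midrib open",[[48,210]],58),("wall outer top",[[745,200]],64),("nearcorner open",[[35,365]],58),("vial base",[[690,350]],60)):
    w=px2w("top",f(c),z)[0,:2]; print(name,w.round(1),"along",round((w-P)@u,1),"across",round((w-P)@n,1))
K=ctrl.sense(); print(K["eef_pos"],"tail",P-80*u,"TCP start",P-112*u)
```

```text
open near lane [567.7 102.6] along 110.4 across 4.8
open far lane [655.7  96.1] along 111.6 across -83.5
midrib open [607.7 100. ] along 111.3 across -35.3
wall outer top [ 616.4 -259.1] along -245.6 across -75.3
nearcorner open [527.4 105.9] along 110.2 across 45.2
vial base [ 538.9 -231.6] along -225.0 across 4.3
[230.63066711 471.63129981 231.28298021] tail [555.82754058 -87.49557585] TCP start [ 553.03855681 -119.37380619]
```

>>> {"method": "send_rows", "body": {
  "series": [
    [[0,0,0,-0.123,1],[0,0,0,-0.123,1],[0,0,0,-0.123,1],[-0.028,0.0186,0,0,1],[-0.028,0.0186,0,0,1],[-0.028,0.0186,0,0,1],[-0.028,0.0186,0,0,1],[-0.028,0.0186,0,0,1],[-0.028,0.0186,0,0,1],[-0.028,0.0186,0,0,1]]
  ]
}}

```text
time_s: 1.6
eef_pos: [344.1, 264.0, 231.4]
ee_rot: [0.0, 0.737, 0.676, 0.0]
force: [0.2, 0.2, -1.0]
grip_width: 0.0
```

>>> {"method": "send_rows", "body": {
  "series": [
    [[-0.028,0.0186,0,0,1],[-0.028,0.0186,0,0,1],[-0.028,0.0186,0,0,1],[-0.028,0.0186,0,0,1],[-0.028,0.0186,0,0,1],[-0.028,0.0186,0,0,1],[-0.028,0.0186,0,0,1],[-0.028,0.0186,0,0,1],[-0.028,0.0186,0,0,1],[-0.028,0.0186,0,0,1]]
  ]
}}

```text
time_s: 2.6
eef_pos: [505.4, -31.1, 231.4]
ee_rot: [0.0, 0.737, 0.676, 0.0]
force: [0.8, -0.4, 0.4]
grip_width: -0.004
```

>>> {"method": "send_rows", "body": {
  "series": [
    [[-0.028,0.0184,0,0,1],[-0.028,0.0184,0,0,1],[-0.028,0.0184,0,0,1],[0,0,0.03,0,1],[0,0,0.03,0,1],[0,0,0.03,0,1],[0,0,0.03,0,1],[0,0,0.02,0,1],[0,0,0.01,0,1],[0,0,0,0,1]]
  ]
}}

```text
time_s: 3.6
eef_pos: [552.3, -118.0, 80.4]
ee_rot: [-0.001, 0.737, 0.676, -0.0]
force: [1.2, -0.2, 0.8]
grip_width: 0.001
```

Run:
```python
from h import *
s=ctrl.sense(); print(s["time_s"],s["eef_pos"],s["ee_rot"],s["force"])
im=ctrl.capture("side"); cv2.imwrite("pics/s1.png",cv2.convertScaleAbs(cv2.resize(im[190:390,250:480],None,fx=3,fy=3,interpolation=cv2.INTER_CUBIC),alpha=1.2))
print(w2px("side",[s["eef_pos"]]))
```

```text
3.6 [ 552.28441139 -117.99017203   80.43974701] [-8.77437509e-04  7.36799197e-01  6.76110959e-01 -3.80612746e-04] [ 1.17625977 -0.21688827  0.75859122]
[[354.95118304 291.1304701 ]]
```

View pics/s1.png

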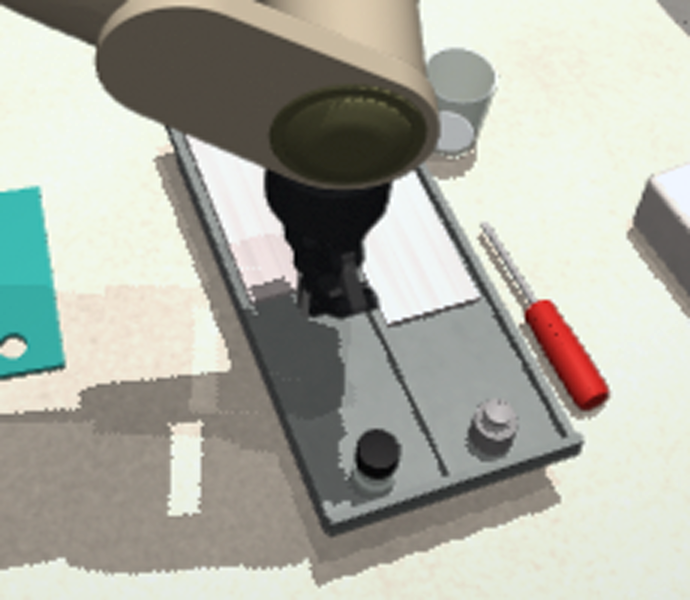

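The shut fingers hang in the lane, tip at crop (315,303). The plate's tail is ahead of them and the vial (378,455) is well behind. I'll back off a few millimetres more and lower.

>>> {"method": "send_rows", "body": {
  "series": [
    [[-0.008,0,0,0,1],[0,0,0.008,0,1],[0,0,0.008,0,1],[0,0,0.005,0,1],[0,0,0.003,0,1],[0,0,0.0025,0,1],[0,0,0,0,1],[0,0,0,0,1]]
  ]
}}

```text
time_s: 4.45
eef_pos: [552.1, -126.1, 54.9]
ee_rot: [0.0, 0.737, 0.676, 0.0]
force: [0.1, 0.2, -0.3]
grip_width: -0.001
```

>>> {"method": "send_rows", "body": {
  "series": [
    [[0,0,0.002,0,1],[0.004,0,0,0,1],[0.004,0,0,0,1],[0.004,0,0,0,1],[0.004,0,0,0,1],[0.004,0,0,0,1],[0.004,0,0,0,1],[0.004,0,0,0,1],[0.004,0,0,0,1],[0.004,0,0,0,1]]
  ]
}}

```text
time_s: 5.45
eef_pos: [555.1, -90.0, 52.8]
ee_rot: [0.0, 0.737, 0.676, -0.0]
force: [1.3, 0.0, -0.1]
grip_width: -0.001
```

>>> {"method": "send_rows", "body": {
  "series": [
    [[0.004,0,0,0,1],[0.004,0,0,0,1],[0.004,0,0,0,1],[0.004,0,0,0,1],[0.004,0,0,0,1],[0.004,0,0,0,1],[0,0,0,0,1]]
  ]
}}

```text
time_s: 6.15
eef_pos: [557.2, -65.8, 52.8]
ee_rot: [-0.0, 0.737, 0.676, 0.0]
force: [-0.3, -0.6, -0.5]
grip_width: 0.001
```

Run:
```python
from h import *
for n in("side","top"):
    im=ctrl.capture(n)
    for l in("plate","plain_plate"): print(n,l,[(np.round(d["box"]).tolist(),round(d["p"],2)) for d in ctrl.recognise(n,l)])
    cv2.imwrite(f"pics/{n}2.png",im)
a=cv2.imread("pics/side2.png")[190:340,280:440]; b=cv2.imread("pics/top2.png")[130:230,312:500]
a=cv2.resize(a,None,fx=2.5,fy=2.5); b=cv2.resize(b,(int(188*2),200))
o=np.zeros((375,776,3),np.uint8); o[:,:400]=a; o[:200,400:]=b
cv2.imwrite("pics/c2.png",cv2.convertScaleAbs(o,alpha=1.3))
```

```text
side plate [([232.0, 255.0, 273.0, 317.0], 0.83), ([309.0, 226.0, 338.0, 280.0], 0.82)]
side plain_plate [([360.0, 234.0, 410.0, 299.0], 0.87)]
top plate [([312.0, 258.0, 377.0, 301.0], 0.61), ([325.0, 176.0, 385.0, 210.0], 0.58), ([211.0, 143.0, 288.0, 196.0], 0.57)]
top plain_plate [([359.0, 140.0, 438.0, 177.0], 0.95)]
```

View pics/c2.png

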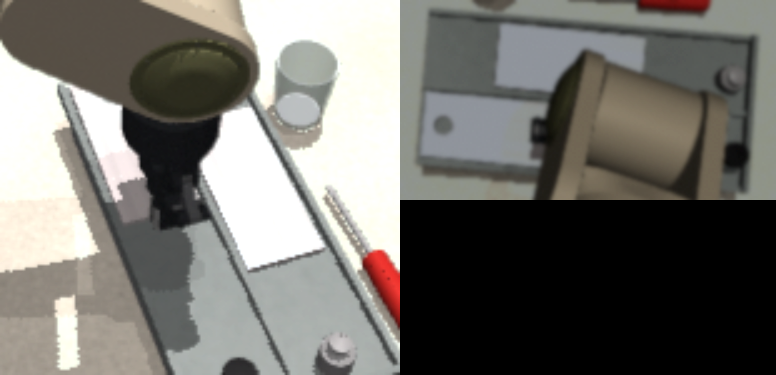

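The plate is moving straight: in the top view its holed end has reached the open end, with the hole now at about px (334,192). The plain plate hasn't moved. I'll measure the remaining distance from the hole.

```bash
cat >> h.py <<'E'
a=np.radians(85.0);u=np.array([np.cos(a),np.sin(a)]);nn=np.array([-u[1],u[0]])
P=np.array([562.8,-7.8]); E0=110.9
def hole(im,guess,thr=88):
    x,y=guess; s=im.min(2)[y-9:y+10,x-9:x+10].astype(float)
    m=(s<thr).astype(np.uint8); k,lab,st,c=cv2.connectedComponentsWithStats(m)
    i=1+np.argmin([np.hypot(*(q-9)) for q in c[1:]]); w=px2w("top",[c[i]+[x-9,y-9]],55)[0,:2]
    return st[i][4],c[i]+[x-9,y-9],(w-P)@u,(w-P)@nn
E
python3 - <<'E'
from h import *
for f,g in(("top0",(347,194)),("top2",(334,192))): print(hole(cv2.imread(f"pics/{f}.png"),g))
E
```

```text
(np.int32(76), array([346.22368421, 193.30263158]), np.float64(58.026611860094), np.float64(-0.708265551718446))
(np.int32(68), array([332.94117647, 192.02941176]), np.float64(87.06763003309901), np.float64(-0.6237669905471197))
```

>>> {"method": "send_rows", "body": {
  "series": [
    [[0.004,0,0,0,1],[0.004,0,0,0,1],[0.004,0,0,0,1],[0.004,0,0,0,1],[0.004,0,0,0,1],[0.004,0,0,0,1],[0.004,0,0,0,1],[0.004,0,0,0,1],[0.004,0,0,0,1],[0.004,0,0,0,1]]
  ]
}}

```text
time_s: 7.45
eef_pos: [560.6, -26.1, 52.8]
ee_rot: [-0.0, 0.737, 0.676, -0.0]
force: [-0.0, -1.0, -0.6]
grip_width: -0.002
```

>>> {"method": "send_rows", "body": {
  "series": [
    [[0.004,0,0,0,1],[0.004,0,0,0,1],[0.003,0,0,0,1],[0,0,0,0,1],[0,0,0,0,1]]
  ]
}}

```text
time_s: 7.95
eef_pos: [561.5, -15.4, 52.8]
ee_rot: [-0.0, 0.737, 0.676, 0.0]
force: [-0.4, 0.2, 0.4]
grip_width: 0.001
```

Run:
```python
from h import *
im=ctrl.capture("top"); cv2.imwrite("pics/top3.png",im)
cv2.imwrite("pics/c3.png",cv2.convertScaleAbs(cv2.resize(im[125:235,280:470],None,fx=4,fy=4,interpolation=cv2.INTER_CUBIC),alpha=1.6))
```

```text
(no output)
```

View pics/c3.png

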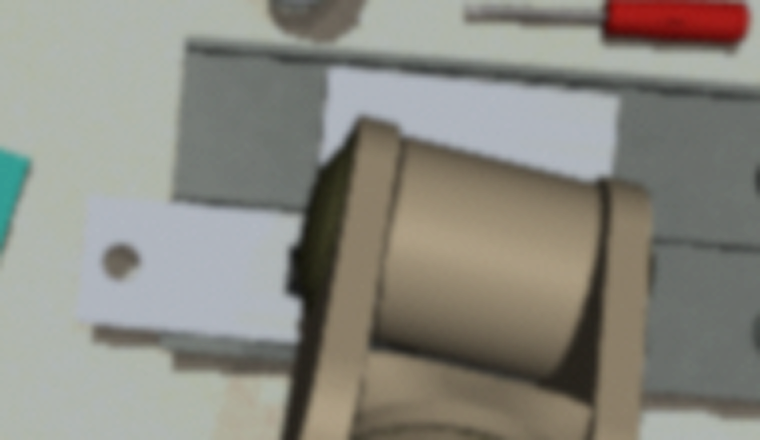

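The hole, at crop (121,261), is fully past the ledge's end (crop column about 168), and the plate overhangs by about 47 mm. I'll back off and raise the tool.

>>> {"method": "send_rows", "body": {
  "series": [
    [[-0.005,0,0,0,1],[-0.01,0,0,0,1],[-0.01,0,0,0,1],[0,0,-0.02,0,1],[0,0,-0.04,0,1],[0,0,-0.04,0,1],[0,0,-0.04,0,1],[0,-0.04,-0.02,0,1],[0,-0.04,0,0,1],[0,-0.04,0,0,1]]
  ]
}}

```text
time_s: 9.0
eef_pos: [438.4, -30.7, 213.1]
ee_rot: [0.001, 0.737, 0.676, 0.0]
force: [0.7, -0.5, 0.3]
grip_width: -0.001
```

>>> {"method": "send_rows", "body": {
  "series": [
    [[0,-0.04,0,0,1],[0,-0.04,0,0,1],[0,-0.03,0,0,1],[0,0,0,0,1],[0,0,0,0,1]]
  ]
}}

```text
time_s: 9.5
eef_pos: [330.5, -21.3, 213.2]
ee_rot: [0.001, 0.737, 0.676, 0.0]
force: [0.2, 0.4, 0.2]
grip_width: -0.001
```

Run:
```python
from h import *
im=ctrl.capture("top"); cv2.imwrite("pics/top4.png",im)
print(hole(im,(310,190)),ctrl.sense()["time_s"],ctrl.sense()["force"])
g=im.min(2);
for box in((295,168,385,222),(354,138,438,183)):
    l,t,r,b=box; w=(g[t:b,l:r]>106).astype(np.uint8)
cv2.imwrite("pics/c4.png",cv2.convertScaleAbs(cv2.resize(im[120:235,285:500],None,fx=3.5,fy=3.5,interpolation=cv2.INTER_CUBIC),alpha=1.6))
ctrl.capture("side")
for c in("top","side"): print([(np.round(d["box"]).tolist(),round(d["p"],2)) for l in("plate","plain_plate","vial","weight") for d in ctrl.recognise(c,l)])
```

```text
(np.int32(64), array([309.703125, 189.671875]), np.float64(137.90398012972565), np.float64(-0.7580826078388387)) 9.55 [0.08684045 0.45227997 0.18296681]
[([210.0, 145.0, 292.0, 198.0], 0.98), ([298.0, 174.0, 374.0, 213.0], 0.85), ([315.0, 262.0, 386.0, 306.0], 0.84), ([144.0, 175.0, 179.0, 203.0], 0.51), ([356.0, 143.0, 436.0, 180.0], 0.97), ([468.0, 161.0, 487.0, 176.0], 0.65), ([469.0, 197.0, 487.0, 211.0], 0.47), ([470.0, 164.0, 488.0, 178.0], 0.71)]
[([302.0, 204.0, 350.0, 261.0], 0.82), ([301.0, 163.0, 332.0, 207.0], 0.75), ([237.0, 253.0, 273.0, 318.0], 0.64), ([304.0, 207.0, 446.0, 367.0], 0.31), ([353.0, 233.0, 410.0, 302.0], 0.74), ([368.0, 333.0, 384.0, 359.0], 0.49), ([408.0, 322.0, 422.0, 342.0], 0.63)]
```

View pics/c4.png

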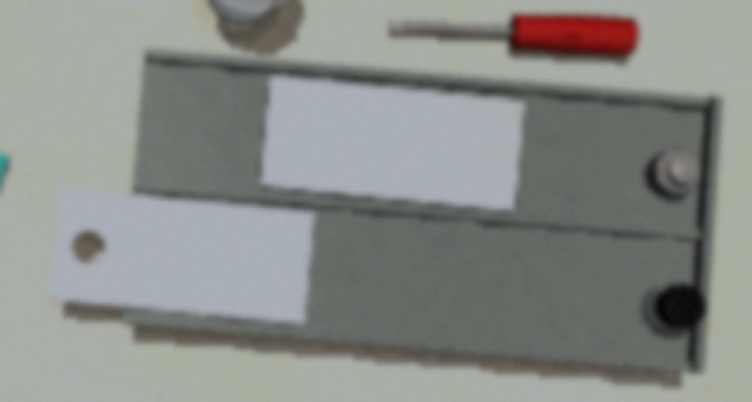

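The hole, at crop (88,246), lies clear of the ledge's end (about column 130). The plate is straight in its lane and at rest, with x about 149 mm in the ledge frame, or 49 mm of overhang. The plain plate, vial and weight haven't moved, so I'm handing in.

```bash
python3 -c "
from rig import ctrl
print(ctrl.finish_job())"
```

```text
the job is handed in; nothing more can be done
None
```

I pushed the holed plate about 80 mm along the near lane with the shut fingertips, at about 40 mm/s. I then backed off, raised the tool clear, and handed the job in at about 9.6 s.

**Plate position:** in the last top picture the plate lies straight in its lane. Its hole is fully past the open end, with about 49 mm overhanging and about 111 mm still on the ledge. That puts plate x at about 149 mm in the ledge frame, against a target of 132 to 168 mm.

**Other objects:** the plain plate, vial and weight show no visible movement. The screwdriver and what shows of the beaker look undisturbed. I did not re-measure the bottle or collar, but the tool passed well above them.

**Disagreements:**
- The ledge's length came out about 4 mm short of its nominal 360 mm in my measurement, so the position may be off by a few millimetres. That is still well inside the target range.
- The networks also reported the turquoise look-alikes as "plate". I ignored those and did not touch them.
- I expected the fingers to reach the plate sooner. They touched it about 7 mm later, so I used the hole's measured position to set the rest of the push.

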